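Find the concealed release of the lamp battery box and open its bay

TASK

Open the battery bay of the low grey battery box so that its cells can be changed. Its door is held by a concealed catch whose release is a flush button hidden somewhere in the smooth ledge along the front of the box's top: feel along the ledge gently with the fingertips, press the button in until the door springs ajar, then push the door back until it rests open against its stop. Only touch, press and push: grip nothing, force nothing, and leave the spare cells and the other loose things where they are.

Things in the scene. Friction and masses are not known exactly. Their poses are not given: they have to be found in the camera images.
- battery_box: low grey painted steel box, fixed to the bench, 180 (x) x 230 (y) x 62 mm high. Origin: centre of its underside, on the bench; x points to its back (the hinge side), -x to its front with two round outlets, z up. On top, from front to back: a plain ledge, x = -89 to -53 mm, then the bay door, x = -50 to +78 mm, |y| < 77 mm, its top at z = 62 mm (ribs to 63)
- ledge_middle (a point): point on the ledge's top face, half-way along and across it: x = -71, y = 0, z = 60.5 mm in the box's frame, axes as the box's. The ledge is 36 mm wide (x), open at the front, sunk 1.5 mm between raised end cheeks (|y| > 54 mm). Most of it is rigid; the release button is set in it, not necessarily at this point
- release (a joint): flush button in the ledge, same paint, hairline gap round it: 44 mm long (y), as wide as the ledge; its centre lies anywhere within 30 mm either side of the ledge's middle. 0 = flush, grows as it is pressed down, 0.0045 m fully in. About 1.5 N starts it, 5 N presses it fully in; the catch lets go at about 0.0025 m. It springs back
- bay_door (a joint): angle of the door about its hinge at the back: 0 = shut and caught; when the catch lets go a sprung pin lifts it to about 0.4 and holds it there; 1.85 = open against its stop. It weighs 0.2 kg. Short of upright (1.57) it falls back onto the pin, past upright it falls open to the stop and stays
- door_edge (a point): middle of the door's front edge, the edge beside the ledge, half-way through its 4 mm thickness; moves with the door, 130 mm from the hinge axis; rises about 52 mm when the door springs ajar. Just behind the edge a steel catch tongue, 132 mm long, stands 10 mm out from the door's underside, so it meets a finger that pushes the edge back
- door_hinge (a point): middle of the door's hinge axis, which runs along the box's y axis: x = 80, z = 60 mm in the box's frame
- cell_1_mid (a point): centre (half-way up) of a loose spare battery cell, 33 mm across and 61 mm tall, black sleeve, standing to the left of the box
- cell_2_mid (a point): centre of the second spare cell, like the first and near it
- loupe_mid (a point): centre of a loose loupe, 40 mm across, 36 mm tall, standing on the bench to the left
- timer_mid (a point): centre of a loose white bench timer, 60 x 70 x 23 mm, on the left
- screwdriver_mid (a point): centre of a loose screwdriver, 190 mm long, lying to the right of the box

How it is judged (in metres and radians):
On the way, in this order (a step that is already met when the one before it is completed fails the run):
1. the release is pressed in (value of joint release above 0.002 m).
2. the door has sprung ajar (value of joint bay_door above 0.2 rad), for 0.2 s.
At the end, for the whole second after the job is handed in: The bay door stands open at more than 1.7 rad (its stop is at 1.85) and is at rest, the release has sprung back to within 1 mm of flush, and both spare cells stand within 15 mm of where they stood (value of joint bay_door above 1.7 rad and velocity of joint bay_door below 0.1 rad/s and value of joint release below 0.001 m and distance of each of cell_1_mid, cell_2_mid from where it was at the start of the episode below 0.015 m); the robot touches nothing.
It fails at once if a spare cell is lifted, knocked over or moved more than 15 mm (distance of any of cell_1_mid, cell_2_mid from where it was at the start of the episode above 0.015 m).
It fails at once if the loupe, the timer or the screwdriver is moved more than 15 mm (distance of any of loupe_mid, timer_mid, screwdriver_mid from where it was at the start of the episode above 0.015 m).
It fails at once if the fingers press on or grip anything with more than 45 N (contact force between the fingers and anything else above 45 N).
It also fails if it takes over 58 s, if anything falls off the work surface, if the arm or the gripper's body presses on something with over 40 N, if the wrist force passes 120 N, or if a joint passes its speed limit or range.

ROBOT

A 6-joint arm with a two-finger parallel gripper is mounted at the origin on a cart in front of the work surface, level with it; the furniture and walls round the work are solid. World frame = base frame: x ahead of the robot, y to its left, z up, the work surface at z = 0. Lengths are in m, angles in degrees, forces in N, time in s.
With the tool pointing down it reaches from about 0.375 to 0.9 m from the base axis. Payload 3.1 kg.
Tool frame: the origin (TCP) lies on the centre line of the jaws, within the pads' length; the fingertips stand 8 mm ahead of it and the grasp point (between the pads) lies 11 mm behind it; y points along the fingers, x is the direction in which the jaws open and shut, and the axes are right-handed (so a half turn about y gives the same grasp; the last joint's range is limited). The gripper opens to 87 mm and grips with 3 to 60 N. Pads are 19 mm wide; open, the fingers measure 117 mm over their backs; the gripper's body (75 mm by 190 mm) begins 51 mm behind the grasp point.
Start: joints at [-74.112, 30.224, 82.088, -0, 67.689, -10.227], TCP at [0.275, -0.561, 0.231] pointing down, gripper open.
Joint ranges: [-176.69, 176.69], [-43.24, 126.21], [12.49, 139.97], [-82, 262], [0, 151.66], [-163.58, 163.58]. Speed limits (degrees/s): [159.86, 159.86, 180, 180, 180, 180].

INTERFACE

Orientations are given as a 3x3 rotation matrix whose columns are the frame's x, y, z axes.
In Python, from rig import read_state, imaging, job, spotter gives the robot as it stands.
- The arm moves only by the tool apply_moves, never from a script. Its argument "steps" is a list of rows, each an object of numbers: "x", "y", "z": the shift along the world's x, y, z in mm; "spin": the turn about the world's z in rad. In form: [{"x": .., "y": .., "z": .., "spin": ..}, ...]. A call has 1 to 12 rows; each row shifts and turns the pose as measured when the row begins; what a row does not reach is not made up. A row lasts 1/10 s, in which the tool goes at most 50 mm and 8.59 degrees, less where a joint would pass 70% of its speed; a pose out of reach is approached as far as the arm can. A call is refused whole if a number of a shift passes 50 or a number of a turn 0.15, either way. A call with a gripper value outside its range is refused whole. "grip" is the finger opening in mm, from 0 to 87, set as the call begins (left out, the last holds). The fingers move at their own pace and stop on an object; the grip force is fixed at half the most. Time passes only in rows, so rows that do not move let the fingers close. It gives the time, the measured TCP pose, the force and the opening at its end, in the units of the state.
- read_state(): the state, without advancing time (a new reading comes with each control period).
- imaging.capture(name): name is "scene" or "top"; returns the picture (480x640x3 uint8, red, green, blue); there is no depth.
- imaging.camera_params(name): a dict with "fov_y" (degrees; the focal length in pixels is half the picture's height over the tangent of half this angle, whatever the lens; pixels are square), "cx", "cy" (the principal point, pixels), "R" (3x3) and "t" (3): a world point X has camera coordinates R X + t. Camera axes: x right, y down, z forward; pixel columns grow to the right and rows downward; lengths in m; the calibration is good to about 2 mm. A picture is of the moment at which its call begins. camera_params takes no time and is no camera call.
- job.hand_in(): hands the job in, once; it reports no verdict.
Trained networks look in the newest picture that a camera, given by its name, has taken for a name from the list of things; names that differ only in an ending like _2 or _b are one class to them, and where a whole thing is asked for, a point or a joint stands for the part that bears it (a point fixed in the world has none). Each returns a list of dicts, best first, with "score" (0 to 1); they miss things now and then, are a little off and sometimes report something else, mostly with a low value. They report only what shows in the picture. A call takes as long as a camera call.
- spotter.cut_out(name, camera): "mask" (480x640 bool, what is visible of it) and "rect" ([left, top, width, height] in pixels, round what is visible of it).
The state is a dict: "time_s": time; "joint_positions": joint angles; "qvel": joint speeds; "tau": joint torques, N m; "position": TCP position; "tcp_rot": TCP orientation; "force": force on the tool from outside, world axes, zero at the start; "moment": the same for the moment, N m; "opening": opening from 0.0 (shut) to 1.0 (fully open).
Only numpy, scipy, OpenCV 4.12 (cv2) and the standard library are available. Lean on these libraries where they do the work, as an engineer would, in place of code of your own. Each camera call takes 0.05 s, during which the arm holds its last target.

## Working session

There is one attempt and no reset: what is moved stays moved. The work goes in short steps, Python scripts to look and compute and a tool call to move; the robot and the scene stay as the last step left them, time stands still between calls to the robot, and variables do not carry over. Pictures are saved under pics/ and viewed, and the job is handed in when it is done.

Besides the shell and the picture viewer there is one more tool, called after ">>>" as name(argument=value, ...), one argument or row to a line, values as JSON. apply_moves: Moves the arm, as the interface text tells. Its arguments: {"type":"object","properties":{"steps":{"type":"array"},"grip":{"type":"number"}},"required":["steps"]}

```bash
mkdir -p pics; cat > h.py <<'E'
import numpy as np,cv2
from rig import read_state,imaging,job,spotter
def snap(cam,fn):
    im=imaging.capture(cam); cv2.imwrite('pics/'+fn+'.png',im[:,:,::-1]); return im
def cam(n):
    p=imaging.camera_params(n); f=240/np.tan(np.radians(p['fov_y'])/2)
    return f,p['cx'],p['cy'],np.array(p['R']),np.array(p['t'])
def proj(n,X):
    f,cx,cy,R,t=cam(n); c=np.atleast_2d(X)@R.T+t
    return np.c_[f*c[:,0]/c[:,2]+cx,f*c[:,1]/c[:,2]+cy]
def back(n,uv,z):
    f,cx,cy,R,t=cam(n); uv=np.atleast_2d(uv)
    d=np.c_[(uv[:,0]-cx)/f,(uv[:,1]-cy)/f,np.ones(len(uv))]@R
    o=-R.T@t; return o+d*((z-o[2])/d[:,2])[:,None]
E
python3 - <<'E'
from h import *
for n in('scene','top'):
    snap(n,n+'0'); p=imaging.camera_params(n); print(p, -np.array(p['R']).T@np.array(p['t']))
s=read_state(); print(s)
E
```

```text
{'fov_y': 52.51163928160622, 'cx': 320.32423055241355, 'cy': 241.0594422822293, 'R': array([[-0.91297678, -0.40793674,  0.007811  ],
       [-0.17275706,  0.36915136, -0.91317154],
       [ 0.36963278, -0.83505382, -0.40750058]]), 't': array([0.48806569, 0.12538458, 0.89359371])} [0.13695219 0.89901288 0.4748253 ]
{'fov_y': 46.934574760136705, 'cx': 317.04048891173744, 'cy': 238.54018564716782, 'R': array([[-0.01743979, -0.99924953, -0.03458648],
       [-0.9840584 ,  0.02327738, -0.17631569],
       [ 0.17698846,  0.0309602 , -0.98372585]]), 't': array([0.05569401, 0.51127319, 1.07604923])} [0.31364568 0.01043641 1.15060919]
{'time_s': 0.1, 'joint_positions': array([-7.41123310e+01,  3.02729268e+01,  8.21480196e+01, -9.04693330e-04,
        6.76912125e+01, -1.02275771e+01]), 'qvel': array([-0.0509786 , -0.16792376, -0.1518325 ,  0.01745545,  0.00792794,
        0.00606151]), 'tau': array([-2.16832127e-04, -4.40986454e+01, -1.77151465e+01,  6.35385141e-02,
        5.33607882e-02, -3.64911932e-05]), 'position': array([ 0.27495215, -0.56055575,  0.22968282]), 'tcp_rot': array([[ 4.40182979e-01, -5.49930808e-04,  8.97907925e-01],
       [-8.97906022e-01,  1.87876299e-03,  4.40183196e-01],
       [-1.92902648e-03, -9.99998084e-01,  3.33213307e-04]]), 'force': array([ 0.04667125, -0.09184084, -0.93623747]), 'moment': array([-0.03080069,  0.00258157,  0.01781566]), 'opening': 1.0003743475631097}
```

View pics/scene0.png

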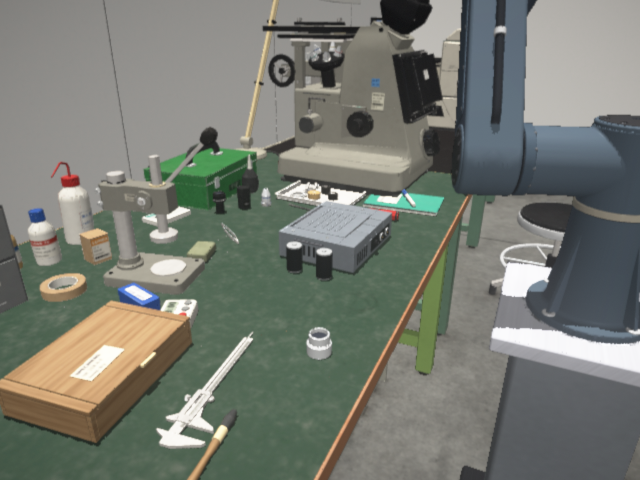

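View pics/top0.png

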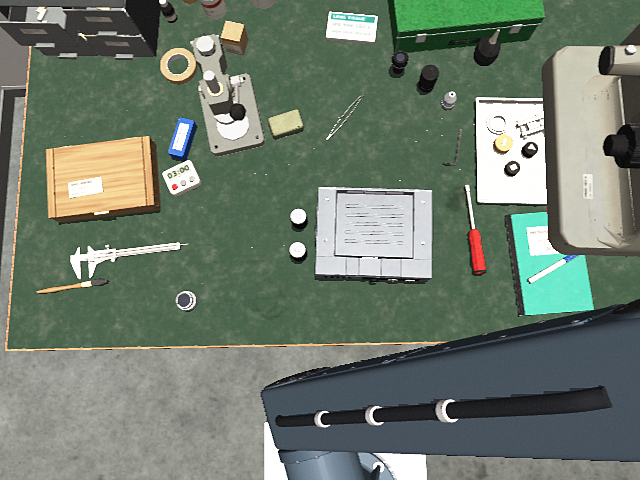

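The top picture shows the box at about (374,235), its ledge along rows 258-278, the cells at (298,216) and (298,250), and the screwdriver at (475,235). I'll enlarge the ledge and fit the box pose.

```bash
python3 - <<'E'
from h import *
im=cv2.imread('pics/top0.png'); c=im[180:290,305:445]
cv2.imwrite('pics/c1.png',cv2.resize(c,None,fx=5.4,fy=5.4,interpolation=cv2.INTER_CUBIC))
c=im[250:285,310:440]; c=cv2.normalize(c,None,0,255,cv2.NORM_MINMAX)
r=spotter.cut_out('battery_box','top')
for q in r[:2]: print(q['score'],q['rect'])
m=r[0]['mask'].astype(np.uint8); cs,_=cv2.findContours(m,0,2); print(cv2.minAreaRect(max(cs,key=cv2.contourArea)))
g=im[:,:,1].astype(int)
for row in (258,260,262,264,266,268,270,272,274): print(row,g[row,312:440:1].tolist()) if row in(264,268) else 0
E
```

```text
0.82 [316.0, 186.5, 115.8, 95.7]
((373.504150390625, 234.3182830810547), (117.62871551513672, 93.45314025878906), 1.3019527196884155)
264 [102, 102, 71, 124, 211, 227, 220, 223, 219, 218, 221, 219, 219, 219, 221, 222, 219, 220, 222, 221, 220, 222, 222, 220, 220, 226, 225, 224, 220, 218, 221, 221, 230, 189, 173, 227, 223, 220, 222, 224, 221, 218, 220, 219, 220, 226, 183, 173, 230, 223, 223, 224, 222, 221, 225, 226, 225, 226, 224, 221, 222, 221, 222, 223, 221, 223, 222, 228, 204, 199, 222, 220, 218, 220, 221, 223, 220, 219, 218, 218, 219, 220, 220, 220, 219, 222, 219, 226, 190, 188, 228, 222, 222, 224, 223, 221, 218, 215, 216, 217, 217, 221, 221, 220, 219, 219, 216, 218, 217, 218, 219, 223, 225, 222, 219, 221, 218, 218, 228, 184, 78, 101, 102, 106, 104, 100, 104, 104]
268 [101, 102, 58, 160, 236, 228, 222, 222, 220, 222, 221, 222, 221, 222, 222, 222, 224, 224, 224, 222, 223, 220, 224, 223, 225, 225, 225, 224, 223, 222, 220, 223, 232, 184, 154, 222, 216, 218, 217, 219, 218, 221, 217, 218, 219, 222, 199, 199, 228, 226, 225, 226, 224, 222, 222, 224, 226, 226, 226, 224, 226, 225, 224, 226, 227, 226, 225, 232, 181, 166, 226, 222, 218, 221, 223, 216, 217, 216, 218, 217, 217, 216, 217, 217, 218, 218, 219, 220, 193, 192, 231, 224, 225, 225, 223, 225, 223, 221, 219, 221, 223, 220, 220, 221, 219, 220, 222, 219, 221, 222, 222, 218, 223, 219, 221, 216, 218, 219, 228, 186, 79, 97, 102, 102, 105, 104, 102, 105]
```

View pics/c1.png

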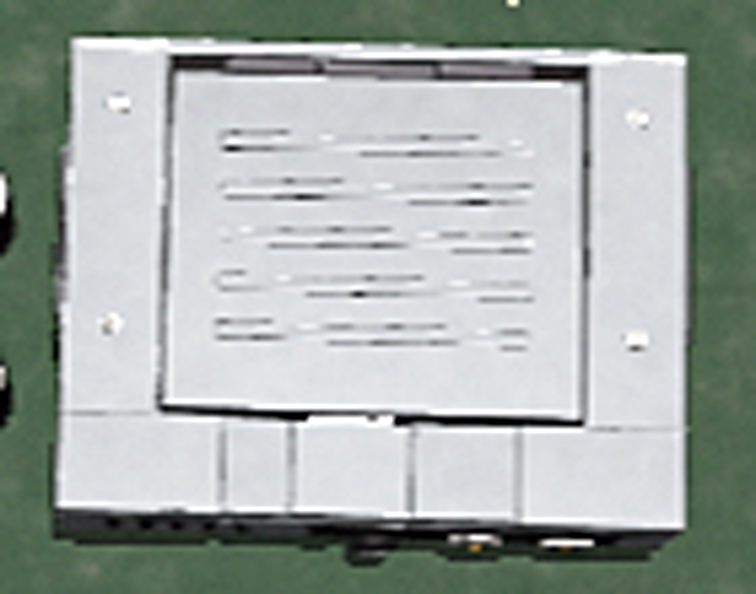

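```bash
python3 - <<'E'
from h import *
off=np.array([305,180])
def w(px,z): return back('top',(np.array(px,float)+.5)/5.4-.5+off,z)
P=w([(57,508),(685,525),(685,58),(73,38)],.062); print(P.round(4)*1000)
B=np.array([(-90,115),(-90,-115),(90,-115),(90,115)])/1000.
# rigid fit
pc=P[:,:2].mean(0); a=B-B.mean(0); b=P[:,:2]-pc
H=a.T@b; th=np.arctan2(H[0,1]-H[1,0],H[0,0]+H[1,1]); 
R=np.array([[np.cos(th),-np.sin(th)],[np.sin(th),np.cos(th)]])
print('c',pc,'th',np.degrees(th), 'res',((b-a@R.T)*1000).round(1))
for nm,px in dict(gl=(222,465),a=(292,467),b=(412,470),gr=(520,475),doorFL=(160,408),doorFR=(582,422)).items():
    x=w([px],.0605)[0,:2]; print(nm,((x-pc)@R*1000).round(1))
for nm,bx in dict(btn=(-71,7),mid=(-71,0),edge=(-50,0),hinge=(80,0)).items(): print(nm,pc+R@np.array(bx)/1000)
for n in('cell_1_mid','loupe_mid','timer_mid','screwdriver_mid'):
    for q in spotter.cut_out(n,'top')[:3]:
        r=q['rect']; print(n,q['score'],back('top',[r[0]+r[2]/2,r[1]+r[3]/2],.03).round(3))
# overlay on scene
im=cv2.imread('pics/scene0.png')
for x,y in B.tolist()+[(-.071,.029),(-.071,-.015)]:
    X=np.r_[pc+R@[x,y],.062]; u=proj('scene',X)[0]; cv2.circle(im,tuple(int(v*1) for v in u),1,(0,0,255),-1)
cv2.imwrite('pics/ov.png',cv2.resize(im[180:300,260:410],None,fx=5,fy=5,interpolation=cv2.INTER_CUBIC))
E
```

```text
[[ 439.    49.7   62. ]
 [ 427.9 -178.6   62. ]
 [ 602.9 -188.    62. ]
 [ 616.8   40.6   62. ]]
c [ 0.5216306  -0.06908896] th -3.0799816348804256 res [[ 1.  -0.9]
 [ 2.3  0.5]
 [-2.4  0.7]
 [-0.9 -0.3]]
gl [-70.9  54.2]
a [-70.9  28.5]
b [-70.6 -15.4]
gr [-71.2 -54.7]
doorFL [-50.5  77.6]
doorFR [-50.9 -77.2]
btn [ 0.45110927 -0.05828424]
mid [ 0.45073316 -0.06527413]
edge [ 0.47170283 -0.06640246]
hinge [ 0.60151504 -0.07338735]
cell_1_mid 0.51 [[0.491 0.08  0.03 ]]
loupe_mid 0.55 [[0.393 0.314 0.03 ]]
timer_mid 0.93 [[0.65  0.328 0.03 ]]
screwdriver_mid 0.97 [[ 0.524 -0.283  0.03 ]]
screwdriver_mid 0.58 [[ 0.453 -0.063  0.03 ]]
```

View pics/ov.png

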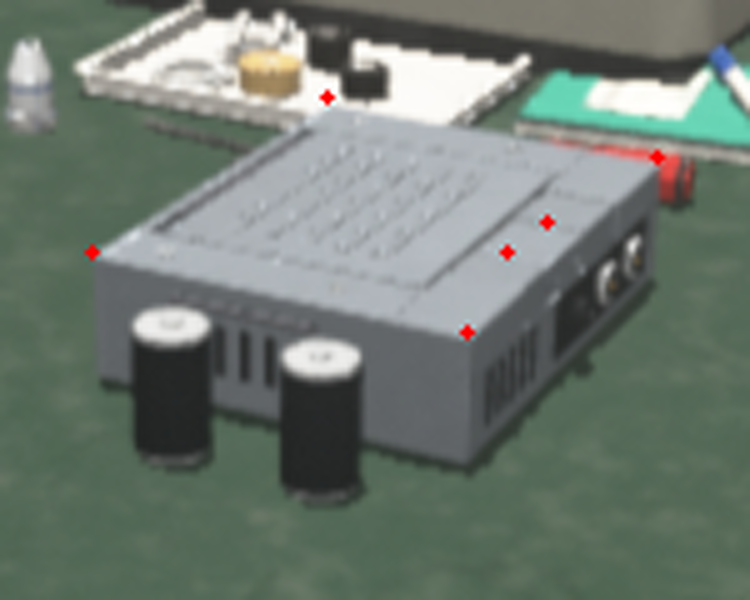

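>>> apply_moves(
  steps=[
    {"x": 14,"y": 42,"z": 0,"spin": -0.045},
    {"x": 14,"y": 42,"z": 0,"spin": -0.045},
    {"x": 14,"y": 42,"z": 0,"spin": -0.045},
    {"x": 14,"y": 42,"z": 0,"spin": -0.045},
    {"x": 14,"y": 42,"z": 0,"spin": -0.045},
    {"x": 14,"y": 42,"z": 0,"spin": -0.045},
    {"x": 14,"y": 42,"z": 0,"spin": -0.045},
    {"x": 14,"y": 42,"z": 0,"spin": -0.045},
    {"x": 14,"y": 42,"z": 0,"spin": -0.045},
    {"x": 14,"y": 42,"z": 0,"spin": -0.045},
    {"x": 14,"y": 42,"z": 0,"spin": -0.045},
    {"x": 0,"y": 0,"z": 0,"spin": 0},
  ],
  grip=2,
)

```text
time_s: 1.55
position: [0.4312, -0.0857, 0.2319]
tcp_rot: [[-0.067, 0.003, 0.998], [-0.998, -0.008, -0.067], [0.008, -1.0, 0.004]]
force: [0.5, -0.2, 0.6]
opening: 0.046
```

>>> apply_moves(
  steps=[
    {"x": 9,"y": 14,"z": -10,"spin": 0.013},
    {"x": 8,"y": 13,"z": -30,"spin": 0},
    {"x": 0,"y": 0,"z": -40,"spin": 0},
    {"x": 0,"y": 0,"z": -40,"spin": 0},
    {"x": 0,"y": 0,"z": -20,"spin": 0},
    {"x": 0,"y": 0,"z": 0,"spin": 0},
  ],
)

```text
time_s: 2.15
position: [0.4534, -0.0609, 0.0907]
tcp_rot: [[-0.046, 0.016, 0.999], [-0.999, -0.016, -0.046], [0.015, -1.0, 0.017]]
force: [-0.9, 0.1, 0.3]
opening: 0.024
```

```bash
python3 - <<'E'
from h import *
snap('top','t1')
s=snap('scene','s1'); a=cv2.imread('pics/t1.png')[180:290,305:445]; b=cv2.imread('pics/s1.png')[170:290,260:410]
f=lambda i:cv2.resize(i,(390,310),interpolation=cv2.INTER_CUBIC)
cv2.imwrite('pics/j1.png',np.hstack([f(a),f(b)])); print(read_state()['position'],read_state()['force'])
E
```

```text
[ 0.4548517  -0.06128599  0.09280266] [ 0.50817201  0.7559061  -1.20642319]
```

View pics/j1.png

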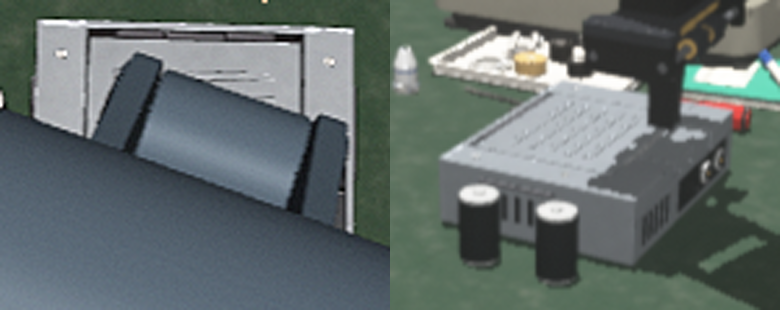

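The fingers now hang above the ledge, and the door is still shut. The TCP is about 7 mm too far back, so I'll correct that and go down gently.

>>> apply_moves(
  steps=[
    {"x": -6,"y": 2,"z": -4,"spin": 0},
    {"x": 0,"y": 0,"z": -5,"spin": 0},
    {"x": 0,"y": 0,"z": -3,"spin": 0},
    {"x": 0,"y": 0,"z": 0,"spin": 0},
    {"x": 0,"y": 0,"z": 0,"spin": 0},
  ],
)

```text
time_s: 2.75
position: [0.4513, -0.0611, 0.0843]
tcp_rot: [[-0.048, 0.03, 0.998], [-0.999, -0.021, -0.047], [0.02, -0.999, 0.031]]
force: [0.0, -0.9, 0.4]
opening: 0.025
```

>>> apply_moves(
  steps=[
    {"x": -2,"y": 2,"z": -5,"spin": 0},
    {"x": 0,"y": 0,"z": -4,"spin": 0},
    {"x": 0,"y": 0,"z": -2,"spin": 0},
    {"x": 0,"y": 0,"z": 0,"spin": 0},
  ],
)

```text
time_s: 3.15
position: [0.4495, -0.0589, 0.0727]
tcp_rot: [[-0.047, 0.031, 0.998], [-0.999, -0.022, -0.046], [0.02, -0.999, 0.032]]
force: [0.4, -0.2, -0.1]
opening: 0.024
```

>>> apply_moves(
  steps=[
    {"x": 0,"y": 0,"z": -2,"spin": 0},
    {"x": 0,"y": 0,"z": -2,"spin": 0},
    {"x": 0,"y": 0,"z": 0,"spin": 0},
  ],
)

```text
time_s: 3.45
position: [0.4496, -0.0589, 0.0684]
tcp_rot: [[-0.047, 0.031, 0.998], [-0.999, -0.022, -0.046], [0.02, -0.999, 0.032]]
force: [0.4, 0.1, 1.2]
opening: 0.019
```

>>> apply_moves(
  steps=[
    {"x": 0,"y": 0,"z": -1.5,"spin": 0},
    {"x": 0,"y": 0,"z": 0,"spin": 0},
  ],
)

```text
time_s: 3.65
position: [0.4496, -0.0589, 0.0669]
tcp_rot: [[-0.047, 0.031, 0.998], [-0.999, -0.022, -0.046], [0.02, -0.999, 0.032]]
force: [0.5, -0.7, 0.5]
opening: 0.019
```

>>> apply_moves(
  steps=[
    {"x": 0,"y": 0,"z": -1.5,"spin": 0},
    {"x": 0,"y": 0,"z": 0,"spin": 0},
  ],
)

```text
time_s: 3.85
position: [0.4496, -0.0589, 0.0656]
tcp_rot: [[-0.047, 0.032, 0.998], [-0.999, -0.022, -0.046], [0.02, -0.999, 0.032]]
force: [-0.9, 1.0, 3.7]
opening: 0.023
```

Compliant contact at about 3.7 N, which is the button giving. I'll press a little more.

>>> apply_moves(
  steps=[
    {"x": 0,"y": 0,"z": -1.5,"spin": 0},
    {"x": 0,"y": 0,"z": 0,"spin": 0},
    {"x": 0,"y": 0,"z": 0,"spin": 0},
  ],
)

```text
time_s: 4.15
position: [0.4496, -0.0589, 0.0647]
tcp_rot: [[-0.047, 0.032, 0.998], [-0.999, -0.022, -0.046], [0.021, -0.999, 0.033]]
force: [-1.0, 0.7, 3.7]
opening: 0.025
```

```bash
cat > two.py <<'E'
import sys
from h import *
k=sys.argv[1]
snap('top','t'+k); snap('scene','s'+k); a=cv2.imread(f'pics/t{k}.png')[160:290,305:445]; b=cv2.imread(f'pics/s{k}.png')[130:290,240:410]
f=lambda i:cv2.resize(i,(390,360),interpolation=cv2.INTER_CUBIC)
s=read_state()
cv2.imwrite(f'pics/j{k}.png',np.hstack([f(a),f(b)])); print(s['position'],s['force'],s['time_s'])
E
python3 two.py 2
```

```text
[ 0.44960844 -0.05893846  0.0645906 ] [0.26075    0.05670409 3.58741982] 4.25
```

View pics/j2.png

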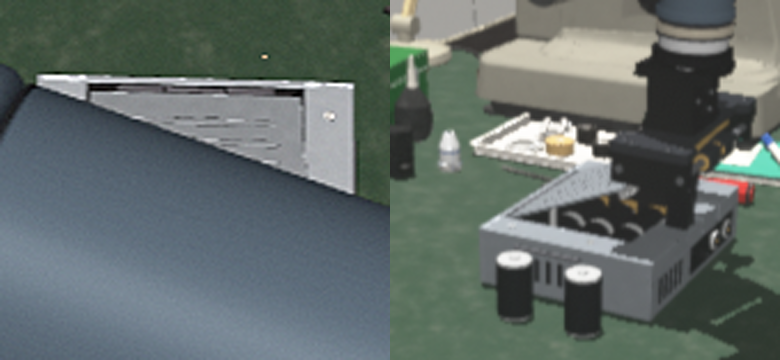

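The door is ajar in the scene picture, with its raised front edge near (640,185) of the composite. I'll lift off the button, then approach the edge.

>>> apply_moves(
  steps=[
    {"x": 0,"y": 0,"z": 10,"spin": 0},
    {"x": 0,"y": 0,"z": 10,"spin": 0},
    {"x": 6,"y": 0,"z": 2,"spin": 0},
    {"x": 4,"y": 0,"z": 0,"spin": 0},
    {"x": 0,"y": 0,"z": 0,"spin": 0},
    {"x": 0,"y": 0,"z": 0,"spin": 0},
  ],
)

```text
time_s: 4.85
position: [0.4615, -0.0593, 0.0885]
tcp_rot: [[-0.047, 0.034, 0.998], [-0.999, -0.023, -0.046], [0.021, -0.999, 0.035]]
force: [-0.7, 0.3, -0.2]
opening: 0.025
```

>>> apply_moves(
  steps=[
    {"x": 3,"y": 0,"z": 0,"spin": 0},
    {"x": 2,"y": 0,"z": 0,"spin": 0},
    {"x": 0,"y": 0,"z": 0,"spin": 0},
    {"x": 0,"y": 0,"z": 0,"spin": 0},
  ],
)

```text
time_s: 5.25
position: [0.4663, -0.059, 0.0877]
tcp_rot: [[-0.047, 0.032, 0.998], [-0.999, -0.022, -0.046], [0.02, -0.999, 0.033]]
force: [0.4, -0.4, -0.3]
opening: 0.023
```

```bash
python3 two.py 3
```

```text
[ 0.46625853 -0.05903033  0.0877228 ] [-0.32016167 -0.39811615  0.35978554] 5.35
```

View pics/j3.png

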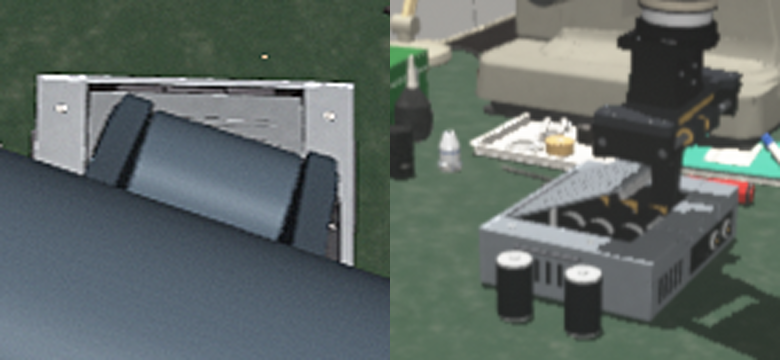

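The fingers stand just in front of the raised edge, with the gripper body clear above it. I'll start along the arc, leaning inward slightly.

>>> apply_moves(
  steps=[
    {"x": 3,"y": 0,"z": 0,"spin": 0},
    {"x": 3,"y": 0,"z": 5,"spin": 0},
    {"x": 3,"y": 0,"z": 7,"spin": 0},
    {"x": 3,"y": 0,"z": 7,"spin": 0},
  ],
)

```text
time_s: 5.75
position: [0.4763, -0.0584, 0.1068]
tcp_rot: [[-0.047, 0.025, 0.999], [-0.999, -0.02, -0.046], [0.019, -0.999, 0.026]]
force: [0.1, -0.5, -0.5]
opening: 0.023
```

```bash
python3 two.py 4
```

```text
[ 0.47669938 -0.05841229  0.10734755] [-1.65889296  0.82730255  0.14925993] 5.85
```

View pics/j4.png

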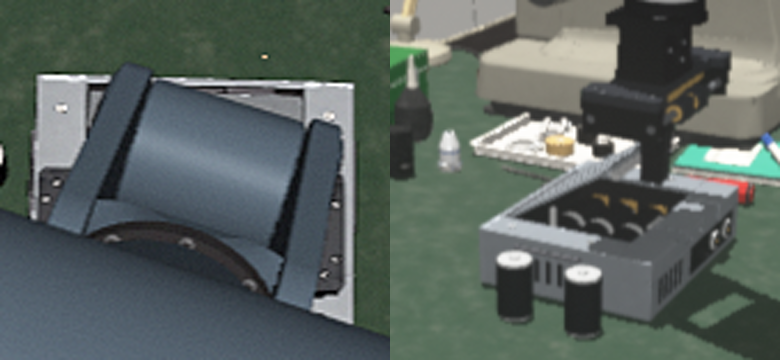

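The door has risen with the finger (its edge is now higher, and the bay shows more) at about 1.7 N. I'll continue along the arc.

>>> apply_moves(
  steps=[
    {"x": 5,"y": 0,"z": 8,"spin": 0},
    {"x": 5,"y": 0,"z": 8,"spin": 0},
    {"x": 6,"y": 0,"z": 8,"spin": 0},
    {"x": 6,"y": -1,"z": 7,"spin": 0},
    {"x": 7,"y": -1,"z": 7,"spin": 0},
    {"x": 7,"y": 0,"z": 6,"spin": 0},
  ],
)

```text
time_s: 6.45
position: [0.5115, -0.0597, 0.1534]
tcp_rot: [[-0.046, 0.023, 0.999], [-0.999, -0.019, -0.046], [0.018, -1.0, 0.024]]
force: [-0.3, -0.8, -0.4]
opening: 0.025
```

```bash
python3 two.py 5
```

```text
[ 0.51305393 -0.06004344  0.15392745] [-3.80192008e-01 -7.73483586e-02  1.85066372e-05] 6.55
```

View pics/j5.png

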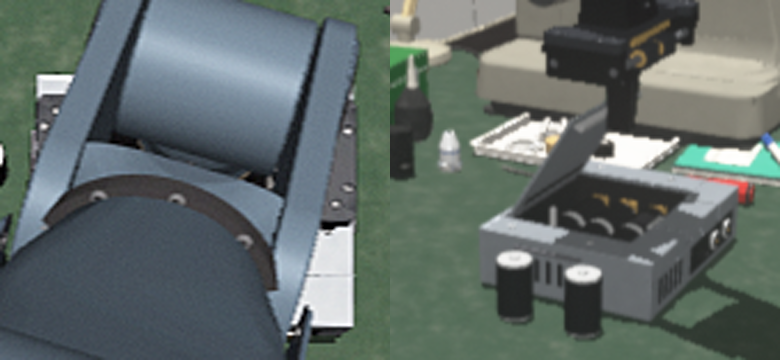

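The door stands at about 1.0 rad against the finger. I'll continue over the top of the arc.

>>> apply_moves(
  steps=[
    {"x": 8,"y": 0,"z": 5,"spin": 0},
    {"x": 8,"y": -1,"z": 5,"spin": 0},
    {"x": 9,"y": 0,"z": 4,"spin": 0},
    {"x": 9,"y": -1,"z": 3,"spin": 0},
    {"x": 9,"y": 0,"z": 2,"spin": 0},
    {"x": 9,"y": -1,"z": 1,"spin": 0},
    {"x": 8,"y": 0,"z": 0,"spin": 0},
    {"x": 6,"y": 0,"z": 0,"spin": 0},
  ],
)

```text
time_s: 7.35
position: [0.5849, -0.0633, 0.1752]
tcp_rot: [[-0.046, 0.027, 0.999], [-0.999, -0.02, -0.046], [0.019, -0.999, 0.027]]
force: [-0.4, -0.2, -0.0]
opening: 0.026
```

```bash
python3 two.py 6
```

```text
[ 0.58505288 -0.06343507  0.17520354] [-0.68013969  0.85279698  0.08827714] 7.45
```

View pics/j6.png

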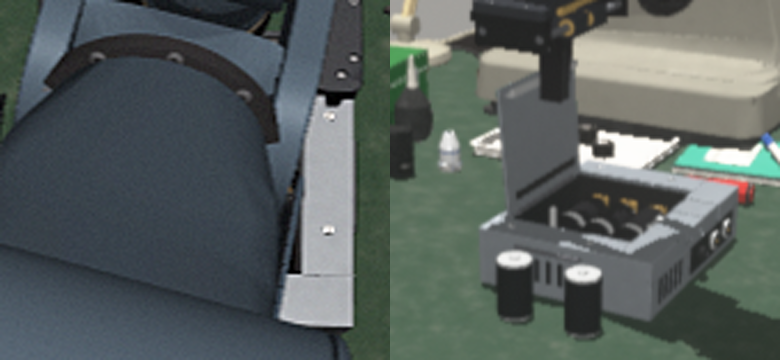

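The door is just about upright. A little more push will take it past top dead centre.

>>> apply_moves(
  steps=[
    {"x": 7,"y": 0,"z": 0,"spin": 0},
    {"x": 6,"y": 0,"z": 0,"spin": 0},
    {"x": 5,"y": 0,"z": 0,"spin": 0},
    {"x": 4,"y": 0,"z": 0,"spin": 0},
    {"x": 0,"y": 0,"z": 0,"spin": 0},
    {"x": 0,"y": 0,"z": 0,"spin": 0},
  ],
)

```text
time_s: 8.05
position: [0.6079, -0.0631, 0.1745]
tcp_rot: [[-0.046, 0.025, 0.999], [-0.999, -0.02, -0.046], [0.019, -0.999, 0.026]]
force: [0.7, 0.4, -0.2]
opening: 0.026
```

```bash
python3 two.py 7
```

```text
[ 0.60780443 -0.06306358  0.17448167] [-0.3778052   0.51268959 -0.03627905] 8.15
```

View pics/j7.png

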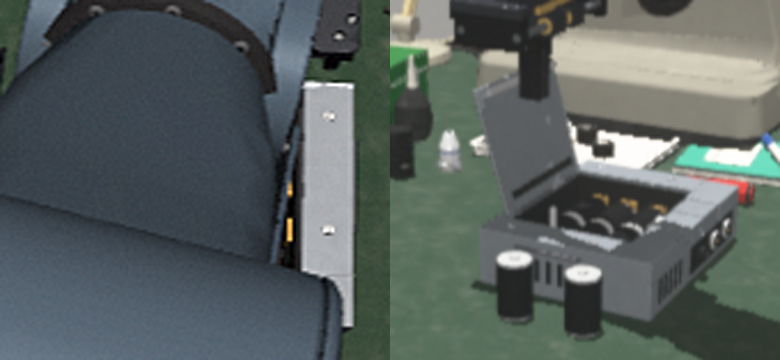

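The door leans back past upright and the finger feels no force. I'll retreat forward and up, clear of everything.

>>> apply_moves(
  steps=[
    {"x": -15,"y": 0,"z": 0,"spin": 0},
    {"x": -30,"y": 0,"z": 10,"spin": 0},
    {"x": -35,"y": 0,"z": 20,"spin": 0},
    {"x": -30,"y": 0,"z": 30,"spin": 0},
    {"x": -20,"y": -30,"z": 20,"spin": 0},
    {"x": -10,"y": -40,"z": 5,"spin": 0},
    {"x": 0,"y": -40,"z": 0,"spin": 0},
    {"x": 0,"y": -40,"z": 0,"spin": 0},
    {"x": 0,"y": -40,"z": 0,"spin": 0},
    {"x": 0,"y": -40,"z": 0,"spin": 0},
    {"x": 0,"y": 0,"z": 0,"spin": 0},
    {"x": 0,"y": 0,"z": 0,"spin": 0},
  ],
)

```text
time_s: 9.35
position: [0.4575, -0.2995, 0.2638]
tcp_rot: [[-0.044, 0.026, 0.999], [-0.999, -0.023, -0.043], [0.022, -0.999, 0.027]]
force: [1.1, 0.9, -0.2]
opening: 0.026
```

```bash
python3 two.py 8; python3 - <<'E'
from h import *
pc=np.array([.52163,-.06909]);th=np.radians(-3.08);R=np.array([[np.cos(th),-np.sin(th)],[np.sin(th),np.cos(th)]])
im=cv2.imread('pics/s8.png')
for ang,col in((1.7,(0,0,255)),(1.85,(0,255,0))):
    for y in(-.077,.077):
        X=np.r_[pc+R@[.08-.13*np.cos(ang),y],.06+.13*np.sin(ang)]; u=proj('scene',X)[0]; cv2.circle(im,tuple(int(v) for v in u),1,col,-1)
a=im[130:290,240:410]
a=cv2.resize(a,None,fx=3.5,fy=3.5,interpolation=cv2.INTER_CUBIC);cv2.imwrite('pics/o8.png',a)
a=cv2.imread('pics/top0.png').astype(int);b=cv2.imread('pics/t8.png').astype(int)
cv2.imwrite('pics/d8.png',np.abs(a-b).max(2).clip(0,255).astype(np.uint8))
E
```

```text
[ 0.45790416 -0.29869301  0.26396947] [-0.02734667 -0.16529633  0.38590831] 9.45
```

View pics/o8.png

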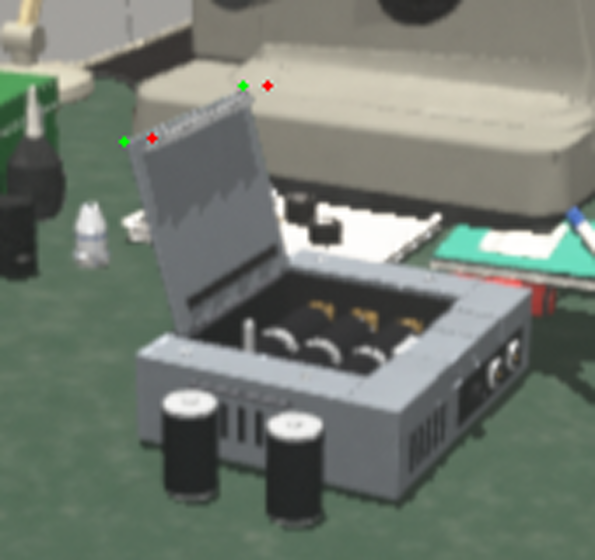

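View pics/d8.png

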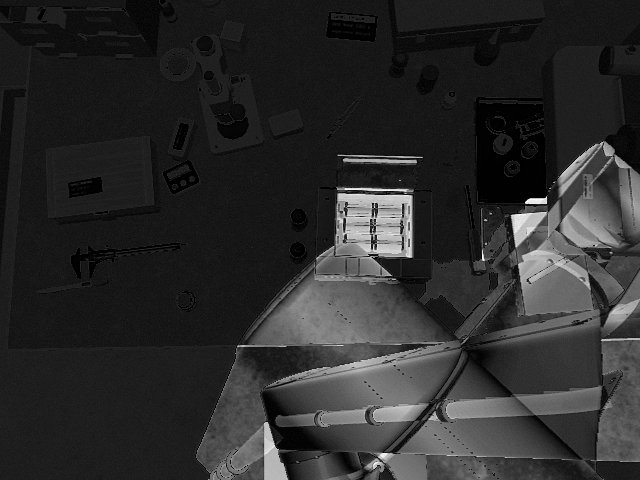

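The open edge lies near the projected 1.85 rad position, the cells and other items show no shift, and the arm is clear. I'll hand it in.

```bash
python3 -c "
from rig import job; print(job.hand_in())"
```

```text
the job is handed in; nothing more can be done
None
```

The battery bay door is open at its stop and the job is handed in. The hand-in gave no verdict, so success is judged only from my own last checks.

- **Release:** I found the button from its hairline gaps, with its centre about 6.5 mm left of the ledge's middle. I pressed it with about 3.7 N and the door sprang ajar.
- **Opening:** I pushed the door's front edge up and back along its arc with about 2 N or less, until it fell past upright to its stop. I then withdrew the arm.

**Last checks, at about 9.4 s of the 58 s allowed:**
- **Door:** in the scene picture its edge lies near the projected 1.85 rad position, within the few pixels by which my box overlay was already off, and clearly past upright.
- **Loose things:** comparing the first and last top pictures showed no shift of the cells, loupe, timer or screwdriver. The arm was covering part of the view on the right, near the screwdriver.
- **Arm:** it stood clear of everything, with only noise on the force reading.
- **Not checked:** I did not measure whether the release sprang back to flush. Nothing was touching it after the press.

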